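Sort measured parts on the measuring-machine plate

TASK

Two machined parts have just been measured: put the aluminium flanged bushing into the blue bin and the steel spindle with the square middle into the yellow bin. Lower each part into its bin before letting go (do not drop it from above the rim), and leave the brass setting ring and the black-handled plug gauge where they lie.

Things in the scene. Friction and masses are not known exactly. Their poses are not given: they have to be found in the camera images.
- bushing: aluminium flanged bushing, 100 g or so, standing on its flange: flange 60 mm in diameter and 8 thick, on it a round hub 36 in diameter that rises to 36 above the underside, with a 22 bore. Origin at the centre of the underside, z up through the bore. Take it across the hub (36 wide), above the flange. Starts on the plate at z = 0.
- spindle: bright steel spindle, 280 g or so, lying on the plate: middle block 50 long (its x) and 22 by 22 in section, with a round journal 16 in diameter and 30 long at each end, 110 long in all. Origin at the centre of the underside of the block, x along the length, z up; symmetrical. Take it across the block, along its y (22 wide). Starts on the plate at z = 0.
- bin_blue: open rectangular tray of blue plastic, outside 200 (its x) by 160 (its y) by 50 high, walls and floor 5 thick, empty at the start. Fixed to the plate, so it cannot be pushed. Origin at the centre of its underside, on the plate (z = 0); z up. For the bushing.
- bin_yellow: open rectangular tray of yellow plastic, outside 200 (its x) by 160 (its y) by 50 high, walls and floor 5 thick, empty at the start. Fixed to the plate, so it cannot be pushed. Origin at the centre of its underside, on the plate (z = 0); z up. For the spindle.
- setting_ring: plain brass setting ring lying flat on the plate, 60 in outer diameter, 38 bore, 16 high, loose. Origin at the centre of its underside. Not to be moved.
- plug_gauge: plug gauge lying on the plate, loose: black square plastic handle 60 long and 20 by 20 with a red band, and a steel plug 16 in diameter and 40 long; 100 long in all, x along the length, handle towards -x. Origin at the middle of the length, on the underside. Not to be moved.
Not all that is in view belongs to the job. Several things have the shape of the bushing; the one meant has the colours described above. What is shaped like the spindle but green is not meant.

How it is judged:
At the end, for the whole second after the job is handed in: The bushing lies in the blue bin and the spindle in the yellow bin: origin inside the bin's outline (100 mm either way along its x, 80 mm along its y) and lower than 45 mm above the plate, released and at rest, in any attitude (x of bushing in the frame of bin_blue between -0.1 and 0.1 m and y of bushing in the frame of bin_blue between -0.08 and 0.08 m and height (world z) of each of bushing, spindle below 0.045 m and linear speed of each of bushing, spindle below 0.02 m/s and angular speed of each of bushing, spindle below 0.3 rad/s and contact force between each of bushing, spindle and the fingers below 0.05 N and x of spindle in the frame of bin_yellow between -0.1 and 0.1 m and y of spindle in the frame of bin_yellow between -0.08 and 0.08 m); the robot touches nothing.
It fails at once if the brass setting ring was moved by more than 20 mm (distance of setting_ring from where it was at the start of the episode above 0.02 m).
It fails at once if the plug gauge was moved by more than 20 mm (distance of plug_gauge from where it was at the start of the episode above 0.02 m).
It fails at once if the bushing was let go while higher than the bin's rim (50 mm) (height (world z) of bushing above 0.05 m and contact force between bushing and the fingers below 0.02 N).
It fails at once if the spindle was let go while higher than the bin's rim (50 mm) (height (world z) of spindle above 0.05 m and contact force between spindle and the fingers below 0.02 N).
It also fails if it takes over 51 s, if anything falls off the work surface, if the arm or the gripper's body presses on something with over 40 N, if the wrist force passes 120 N, or if a joint passes its speed limit or range.

ROBOT

A 6-joint arm with a two-finger parallel gripper is mounted at the origin on the work surface. World frame = base frame: x ahead of the robot, y to its left, z up, the work surface at z = 0. Lengths are in m, angles in rad, forces in N, time in s.
With the tool pointing down it reaches from about 0.4 to 0.825 m from the base axis. Payload 7 kg.
Tool frame: the origin (TCP) lies midway between the tips of the shut fingers; the grasp point (between the pads) lies 19 mm behind it; z points along the fingers, x is the direction in which the jaws open and shut, and the axes are right-handed (so a half turn about z gives the same grasp; the last joint's range is limited). The gripper opens to 88 mm and grips with 3 to 60 N. Pads are 19 mm wide; open, the fingers measure 130 mm over their backs; the gripper's body (78 mm by 193 mm) begins 47 mm behind the grasp point.
Start: joints at [1.47, 0.359, 0.012, 0, -1.224, -0.288], TCP at [0.256, 0.625, 0.227] pointing down, gripper open.
Joint ranges: [-3.07, 3.07], [-1.43, 2.12], [-1.02, 1.25], [-3.03, 1.67], [-3.05, -0], [-3.03, 3.03]. Speed limits (rad/s): [2.39, 2.39, 3.01, 3.14, 3.14, 3.14].

INTERFACE

Orientations are given as [roll, pitch, yaw] about the fixed x, y, z axes, in that order (R = Rz(yaw) Ry(pitch) Rx(roll)).
In Python, from station import status, eyes, workorder gives the robot as it stands.
- The arm moves only by the shell command python3 -m jog 'ROWS' [OPENING] [FORCE]. ROWS is JSON, a list of rows, each a list of 6 numbers: the shift along the world's x, y, z in mm, then the turn, a rotation vector about the world's x, y, z in rad. A call has 1 to 12 rows; each row shifts and turns the pose as measured when the row begins; what a row does not reach is not made up. A row lasts 1/10 s, in which the tool goes at most 50 mm and 8.59 degrees, less where a joint would pass 70% of its speed; a pose out of reach is approached as far as the arm can. A call with a gripper value outside its range is refused whole. OPENING is the opening, from 0 (shut) to 1 (fully open), set as the call begins (- or left out, the last holds). The fingers move at their own pace and stop on an object; FORCE is the grip in N (left out, the last holds). Time passes only in rows, so rows that do not move let the fingers close. It gives the time, the measured TCP pose, the force and the opening at its end, in the units of the state.
- status.get_state(): the state, without advancing time (a new reading comes with each control period).
- eyes.grab_frame(name): name is "scene" or "top"; returns the picture (400x640x3 uint8, blue, green, red); there is no depth.
- eyes.calibration(name): a dict with "camera_matrix" (3x3 intrinsics, pixels), "cam_to_world" (4x4, takes a point from camera to world coordinates). Camera axes: x right, y up, looking along -z (the intrinsics and any distortion apply to the point x, -y, -z); pixel columns grow to the right and rows downward; lengths in m; the calibration is good to about 2 mm. A picture is of the moment at which its call begins. calibration takes no time and is no camera call.
- workorder.job_done(): hands the job in, once; it reports no verdict.
The state is a dict: "t": time; "q": joint angles; "qd": joint speeds; "joint_efforts": joint torques, N m; "eef_pos": TCP position; "ee_rot": TCP orientation; "force": force on the tool from outside, world axes, zero at the start; "moment": the same for the moment, N m; "width": finger opening in m.
Only numpy, scipy, OpenCV 4.12 (cv2) and the standard library are available. Lean on these libraries where they do the work, as an engineer would, in place of code of your own. Each camera call takes 0.05 s, during which the arm holds its last target. There are 200 camera calls.

## Working session

There is one attempt and no reset: what is moved stays moved. The work goes in short steps, Python scripts to look and compute and a shell command to move; the robot and the scene stay as the last step left them, time stands still between calls to the robot, and variables do not carry over. Pictures are saved under pics/ and viewed, about 8 in all and at most 12, crops included, and the job is handed in when it is done.

```bash
mkdir -p pics; cat > h.py <<'E'
import numpy as np,cv2
from station import status,eyes,workorder
def px2w(name,uv,z):
    c=eyes.calibration(name);K=np.array(c["camera_matrix"]);T=np.array(c["cam_to_world"])
    d=c.get("distortion",c.get("dist_coeffs"))
    p=cv2.undistortPoints(np.array(uv,float).reshape(-1,1,2),K,None if d is None else np.array(d,float)).reshape(-1,2)
    r=np.c_[p[:,0],-p[:,1],-np.ones(len(p))]@T[:3,:3].T
    o=T[:3,3];z=np.broadcast_to(z,len(p))
    return o+r*((z-o[2])/r[:,2])[:,None]
def snap(name,f):
    im=eyes.grab_frame(name);cv2.imwrite("pics/"+f,im);return im
E
python3 - <<'E'
from h import *
for n in("top","scene"):
    snap(n,n+"0.png");print(eyes.calibration(n))
s=status.get_state();print({k:s[k] for k in("t","eef_pos","ee_rot","width")})
E
```

```text
{'camera_matrix': array([[450.98395383,   0.        , 321.61766749],
       [  0.        , 450.98395383, 200.43821416],
       [  0.        ,   0.        ,   1.        ]]), 'cam_to_world': array([[-0.00490186,  0.99271056, -0.12042309,  0.4319608 ],
       [-0.9998703 , -0.00671307, -0.01463938, -0.01764019],
       [-0.01534108,  0.12033571,  0.99261471,  1.24752542],
       [ 0.        ,  0.        ,  0.        ,  1.        ]])}
{'camera_matrix': array([[452.14933333,   0.        , 319.13040944],
       [  0.        , 452.14933333, 210.11234515],
       [  0.        ,   0.        ,   1.        ]]), 'cam_to_world': array([[ 0.8432372 , -0.27470067,  0.46205038,  1.07768059],
       [ 0.53754016,  0.43293589, -0.72361391, -0.75788571],
       [-0.00126097,  0.85854881,  0.51273029,  0.58560397],
       [ 0.        ,  0.        ,  0.        ,  1.        ]])}
{'t': 0.1, 'eef_pos': array([0.25573863, 0.6242044 , 0.22570368]), 'ee_rot': array([-3.14145355e+00, -1.50579578e-03, -1.95971609e+00]), 'width': 0.08773892771866852}
```

View pics/top0.png

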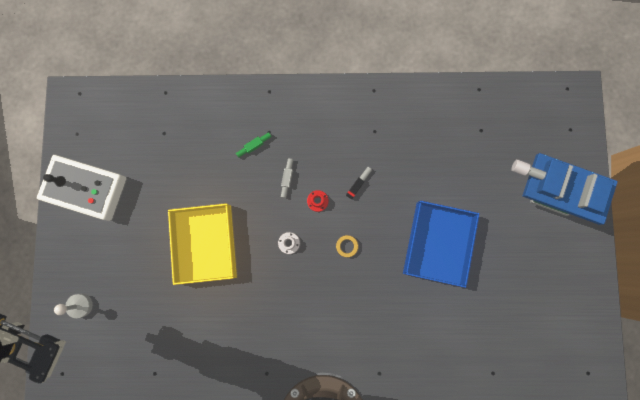

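View pics/scene0.png

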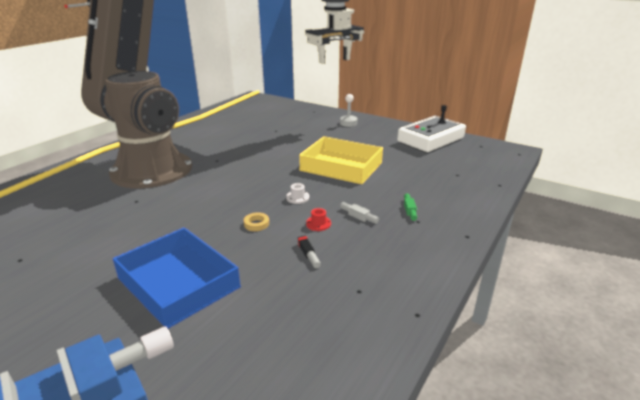

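The top view shows the pale bushing at about (289,243), the steel spindle at (287,178), the ring at (347,246), the plug gauge at (359,183) and the red bushing at (317,201). The yellow bin is at (202,244), the blue bin at (442,244) and the green spindle at (254,145). The scene view agrees. I'll measure from an enlarged crop.

```bash
python3 - <<'E'
from h import *
im=cv2.imread("pics/top0.png")
cv2.imwrite("pics/crop0.png",cv2.resize(im[130:270,255:385],None,fx=4.2,fy=4.2,interpolation=cv2.INTER_CUBIC))
for n,uv,z in [("bush top",(288.5,242),.036),("spindle",(287.5,177.5),.016),("ring",(347,246),.016),("plug",(359,183),.01),("red",(317.5,200),.036),("sp ends",(290,159),.012),("sp",(284.5,197),.012)]:
    print(n,px2w("top",[uv],z).round(4))
print(px2w("top",[(168,209),(231,204),(236,279),(173,284)],.05).round(3),px2w("top",[(417,202),(480,209),(467,286),(404,276)],.05).round(3))
# bright low-saturation blobs
hsv=cv2.cvtColor(im,cv2.COLOR_BGR2HSV)
m=((hsv[...,2]>120)&(hsv[...,1]<40)).astype(np.uint8);m[:, :255]=0;m[:,385:]=0;m[:130]=0;m[270:]=0
n,l,st,c=cv2.connectedComponentsWithStats(m)
for i in range(1,n):
    if st[i,4]>40:
        ys,xs=np.where(l==i);print(st[i],c[i],cv2.minAreaRect(np.c_[xs,ys].astype(np.float32)), px2w("top",[c[i]],.012).round(4))
E
```

```text
bush top [[0.4674 0.0895 0.036 ]]
spindle [[0.646  0.0948 0.016 ]]
ring [[ 0.4563 -0.0678  0.016 ]]
plug [[ 0.6301 -0.1033  0.01  ]]
red [[0.5802 0.0114 0.036 ]]
sp ends [[0.6991 0.0884 0.012 ]]
sp [[0.5921 0.1032 0.012 ]]
[[0.557 0.412 0.05 ]
 [0.569 0.243 0.05 ]
 [0.371 0.226 0.05 ]
 [0.359 0.392 0.05 ]] [[ 0.571 -0.254  0.05 ]
 [ 0.552 -0.42   0.05 ]
 [ 0.35  -0.377  0.05 ]
 [ 0.377 -0.214  0.05 ]]
[280 158  12  39 266] [285.96992481 177.23684211] ((286.072021484375, 177.10401916503906), (8.586502075195312, 39.354801177978516), 10.30484676361084) [[0.6475 0.0994 0.012 ]]
[360 167  11  13  72] [365.11111111 172.80555556] ((365.1341552734375, 172.70733642578125), (5.1537346839904785, 13.743291854858398), 38.65980911254883) [[ 0.6583 -0.1206  0.012 ]]
[277 232  23  23 357] [288.05042017 242.70588235] ((288.20001220703125, 242.6000213623047), (21.466251373291016, 22.360679626464844), 26.56505012512207) [[0.4661 0.0929 0.012 ]]
```

View pics/crop0.png

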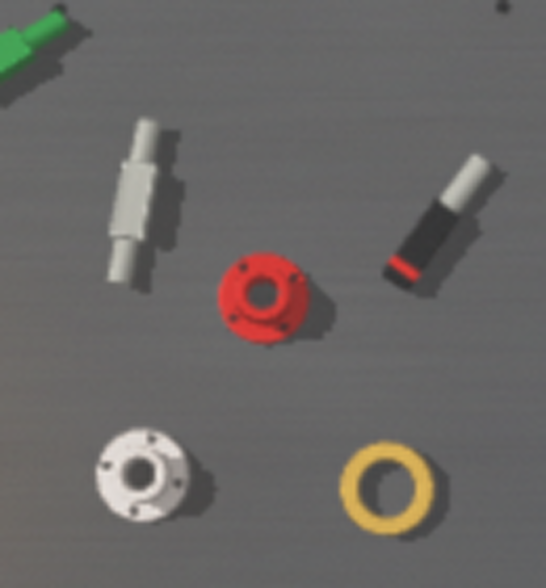

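Checks: the reach, the spindle length (108 measured, 110 given) and the bin sizes are all consistent. I go for the spindle first. Its block is at about (0.646, 0.096) with its x axis at about -10°, so the jaws need yaw +80° ≡ -100°.

```bash
python3 -m jog '[[33,-44,0,0,0,0.02],[33,-44,0,0,0,0.02],[33,-44,0,0,0,0.02],[33,-44,0,0,0,0.02],[33,-44,0,0,0,0.02],[33,-44,0,0,0,0.02],[33,-44,0,0,0,0.02],[33,-44,0,0,0,0.02],[33,-44,0,0,0,0.02],[33,-44,0,0,0,0.02],[33,-44,0,0,0,0.01],[28,-44,0,0,0,0]]' 0.7 25
```

```text
t: 1.3
eef_pos: [0.6091, 0.1374, 0.2208]
ee_rot: [3.14, -0.008, -1.73]
force: [0.6, 1.2, 0.0]
width: 0.0613
```

```bash
python3 -m jog '[[0,0,0,0,0,0]]'
```

```text
t: 1.4
eef_pos: [0.6109, 0.1326, 0.2198]
ee_rot: [3.139, -0.009, -1.735]
force: [-1.5, 0.8, -0.0]
width: 0.0611
```

```bash
python3 -m jog '[[18,-18,-35,0,0,0],[18,-18,-40,0,0,0],[0,0,-40,0,0,0],[0,0,-20,0,0,0],[0,0,0,0,0,0]]'; python3 - <<'E'
from h import *
im=snap("scene","s1.png")
cv2.imwrite("pics/s1c.png",cv2.resize(im[130:270,280:440],None,fx=4,fy=4,interpolation=cv2.INTER_CUBIC))
print(status.get_state()["eef_pos"],status.get_state()["ee_rot"])
E
```

```text
t: 1.9
eef_pos: [0.6481, 0.093, 0.0801]
ee_rot: [3.139, -0.008, -1.74]
force: [0.1, -0.8, -0.1]
width: 0.0612
[0.64866197 0.09329722 0.0815534 ] [ 3.14074418 -0.00756291 -1.73957289]
```

View pics/s1c.png

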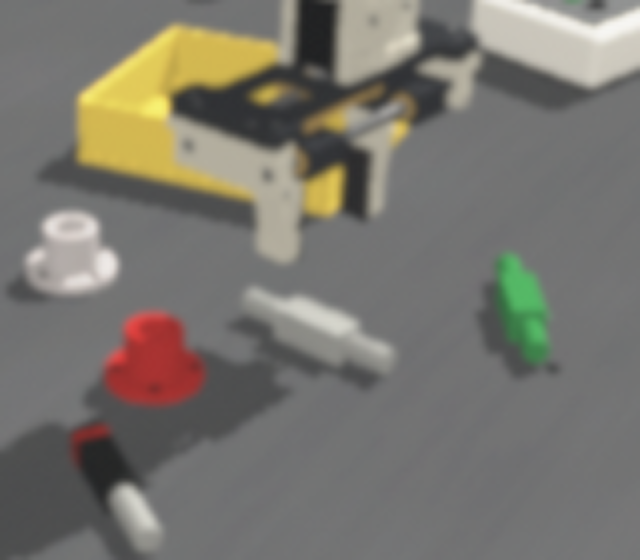

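The scene picture shows the jaws above the spindle (block at roughly pixel (359,211)), astride it, with the red bushing clear. I descend and grip.

```bash
python3 -c "
from h import *
print(px2w('scene',[(359.5,211.2)],.018))"; python3 -m jog '[[-1,2,-25,0,0,0],[0,1,-25,0,0,0],[0,0,-16,0,0,0],[0,0,-8,0,0,0],[0,0,-2,0,0,0]]'
```

```text
[[0.65206458 0.0915403  0.018     ]]
t: 2.45
eef_pos: [0.6527, 0.1006, 0.0127]
ee_rot: [-3.131, -0.002, -1.735]
force: [0.6, -0.0, -0.1]
width: 0.0617
```

```bash
python3 -m jog '[[-3,-5,-4,0,0,0],[0,0,-4,0,0,0],[0,0,0,0,0,0]]'; python3 -m jog '[[0,0,0,0,0,0],[0,0,0,0,0,0],[0,0,0,0,0,0],[0,0,0,0,0,0],[0,0,0,0,0,0],[0,0,0,0,0,0]]' 0 30
```

```text
t: 2.75
eef_pos: [0.6512, 0.0963, 0.0076]
ee_rot: [-3.127, 0.001, -1.734]
force: [-0.7, -0.8, 0.1]
width: 0.0608
t: 3.35
eef_pos: [0.6522, 0.0965, 0.0093]
ee_rot: [-3.125, 0.002, -1.735]
force: [0.1, -0.0, -0.4]
width: 0.0215
```

Width is 22 mm, so the spindle is held. I lift, then move towards the yellow bin.

```bash
python3 -m jog '[[0,0,25,0,0,0],[0,0,40,0,0,0],[0,0,40,0,0,0],[0,0,20,0,0,0],[-25,30,0,0,0,0],[-30,35,0,0,0,0],[-30,35,0,0,0,0],[-30,35,0,0,0,0],[-30,35,0,0,0,0],[-25,30,0,0,0,0],[0,0,0,0,0,0]]'
```

```text
t: 4.45
eef_pos: [0.4708, 0.2991, 0.1332]
ee_rot: [-3.135, -0.002, -1.741]
force: [0.1, -1.2, -1.8]
width: 0.0218
```

```bash
python3 -m jog '[[-3,10,-20,0,0,0],[-3,8,-30,0,0,0],[0,0,-30,0,0,0],[0,0,-15,0,0,0],[0,0,-8,0,0,0],[0,0,0,0,0,0]]'
```

```text
t: 5.05
eef_pos: [0.4627, 0.3182, 0.0267]
ee_rot: [-3.135, -0.002, -1.738]
force: [-0.2, -0.5, -2.3]
width: 0.0217
```

```bash
python3 -m jog '[[0,0,-5,0,0,0],[0,0,-4,0,0,0],[0,0,0,0,0,0]]'; python3 -m jog '[[0,0,0,0,0,0],[0,0,0,0,0,0],[0,0,0,0,0,0],[0,0,0,0,0,0],[0,0,0,0,0,0]]' 0.65
```

```text
t: 5.35
eef_pos: [0.4638, 0.3187, 0.0188]
ee_rot: [-3.134, 0.0, -1.739]
force: [-0.0, 0.5, -3.1]
width: 0.0215
t: 5.85
eef_pos: [0.4656, 0.3204, 0.0218]
ee_rot: [-3.13, 0.005, -1.738]
force: [-0.1, 0.7, -0.2]
width: 0.0546
```

Released (width 55 mm, tool force back to about 0). I raise and travel to the bushing, then look.

```bash
python3 -m jog '[[0,0,20,0,0,0],[0,0,40,0,0,0],[0,0,40,0,0,0],[0,-20,10,0,0,0],[0,-40,0,0,0,0],[0,-45,0,0,0,0],[0,-45,0,0,0,0],[0,-40,0,0,0,0],[0,-25,0,0,0,0],[0,0,0,0,0,0]]'; python3 - <<'E'
from h import *
im=snap("scene","s2.png")
cv2.imwrite("pics/s2c.png",cv2.resize(im[110:270,230:400],None,fx=3.6,fy=3.6,interpolation=cv2.INTER_CUBIC))
E
```

```text
t: 6.85
eef_pos: [0.4628, 0.0969, 0.1357]
ee_rot: [-3.129, 0.006, -1.734]
force: [0.0, -0.1, 0.1]
width: 0.0571
```

View pics/s2c.png

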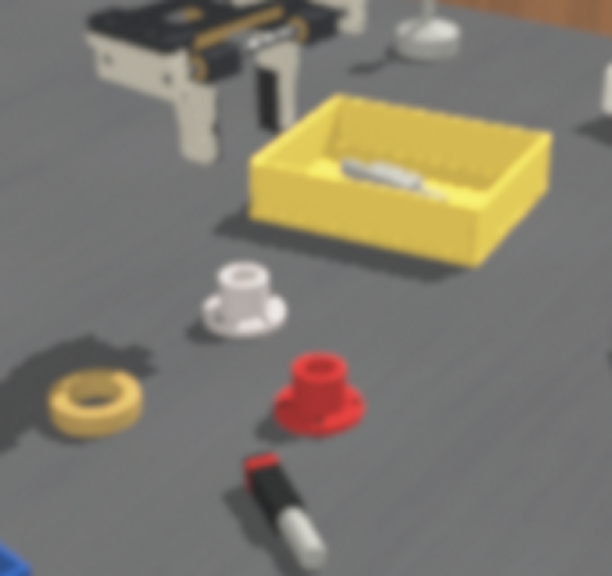

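The spindle lies in the yellow bin, at about (340,160) in the full picture. The ring, the plug gauge and the red bushing are untouched, and the bushing's hub top is at (297.5,186). I descend around the hub.

```bash
python3 -c "
from h import *
print(px2w('scene',[(297.5,186.1),(297.8,197)],[.036,.006]), px2w('top',[(288.8,243.1)],.008))"; python3 -m jog '[[2,-4,-25,0.005,0,0],[2,-3,-30,0.005,0,0],[0,0,-15,0,0,0],[0,0,0,0,0,0]]'
```

```text
[[0.46935524 0.09038132 0.036     ]
 [0.47190617 0.08674608 0.006     ]] [[0.4651739  0.09116666 0.008     ]]
t: 7.3
eef_pos: [0.4688, 0.0928, 0.0649]
ee_rot: [-3.126, 0.02, -1.734]
force: [-1.0, 0.4, -0.1]
width: 0.057
```

```bash
python3 -m jog '[[0,-2,-15,-0.017,0.018,0],[0,0,-20,0,0,0],[0,0,-10,0,0,0],[0,0,-4,0,0,0],[0,0,0,0,0,0]]'
```

```text
t: 7.8
eef_pos: [0.4712, 0.0944, 0.0171]
ee_rot: [-3.138, 0.001, -1.73]
force: [-0.0, -0.5, -0.4]
width: 0.0573
```

```bash
python3 -m jog '[[-3,-3,-3,0,0,0],[0,0,0,0,0,0]]';python3 -m jog '[[0,0,0,0,0,0],[0,0,0,0,0,0],[0,0,0,0,0,0],[0,0,0,0,0,0],[0,0,0,0,0,0],[0,0,0,0,0,0]]' 0 25
```

```text
t: 8.0
eef_pos: [0.4686, 0.0918, 0.0152]
ee_rot: [-3.137, 0.003, -1.729]
force: [-0.3, 0.9, 0.1]
width: 0.0568
t: 8.6
eef_pos: [0.4692, 0.0921, 0.0167]
ee_rot: [-3.135, 0.005, -1.729]
force: [0.4, 0.5, -2.2]
width: 0.035
```

Held (35 mm). I lift and carry to the blue bin.

```bash
python3 -m jog '[[0,0,25,0,0,0],[0,0,40,0,0,0],[0,0,40,0,0,0],[0,0,25,0,0,0],[0,-25,0,0,0,0],[0,-40,0,0,0,0],[0,-45,0,0,0,0],[0,-45,0,0,0,0],[0,-45,0,0,0,0],[0,-45,0,0,0,0],[0,-45,0,0,0,0],[0,-40,0,0,0,0]]';python3 -m jog '[[0,-30,0,0,0,0],[0,-25,0,0,0,0],[0,0,0,0,0,0]]'
```

```text
t: 9.8
eef_pos: [0.4669, -0.2461, 0.1527]
ee_rot: [-3.132, 0.004, -1.719]
force: [1.1, 0.4, -1.6]
width: 0.0346
t: 10.1
eef_pos: [0.4652, -0.3079, 0.1514]
ee_rot: [-3.134, 0.004, -1.725]
force: [-0.2, 0.7, -1.6]
width: 0.0351
```

Bushing underside is about 16 mm below the TCP and the bin floor is at 5 mm, so I aim for TCP 0.024.

```bash
python3 -m jog '[[0,-6,-25,0,0,0],[0,-4,-40,0,0,0],[0,0,-30,0,0,0],[0,0,-15,0,0,0],[0,0,-6,0,0,0],[0,0,0,0,0,0]]'
```

```text
t: 10.7
eef_pos: [0.4644, -0.3181, 0.0316]
ee_rot: [-3.134, 0.004, -1.727]
force: [0.3, -0.2, -0.4]
width: 0.0347
```

```bash
python3 -m jog '[[0,0,-5,0,0,0],[0,0,-2,0,0,0],[0,0,0,0,0,0]]'; python3 -m jog '[[0,0,0,0,0,0],[0,0,0,0,0,0],[0,0,0,0,0,0],[0,0,0,0,0,0],[0,0,0,0,0,0]]' 0.75;python3 -m jog '[[0,0,20,0,0,0],[0,0,40,0,0,0],[0,0,40,0,0,0],[0,0,40,0,0,0],[30,20,20,0,0,0],[40,40,0,0,0,0],[40,45,0,0,0,0],[30,45,0,0,0,0],[0,45,0,0,0,0],[0,20,0,0,0,0],[0,0,0,0,0,0],[0,0,0,0,0,0]]'; python3 - <<'E'
from h import *
im=snap("top","t3.png");snap("scene","s3.png")
print(status.get_state()["force"])
a=np.hstack([cv2.resize(im[120:300,150:500],None,fx=2.2,fy=2.2,interpolation=cv2.INTER_CUBIC)])
cv2.imwrite("pics/t3c.png",a)
E
```

```text
t: 11.0
eef_pos: [0.4661, -0.3181, 0.0265]
ee_rot: [-3.13, 0.004, -1.726]
force: [0.6, -0.8, -1.0]
width: 0.0345
t: 11.5
eef_pos: [0.4678, -0.3186, 0.0289]
ee_rot: [-3.126, 0.003, -1.726]
force: [0.4, -0.1, -1.5]
width: 0.0646
t: 12.7
eef_pos: [0.5958, -0.1109, 0.1953]
ee_rot: [-3.125, 0.004, -1.729]
force: [0.1, -0.2, 0.5]
width: 0.0657
[-0.04955854 -0.73418062 -0.11067249]
```

View pics/t3c.png

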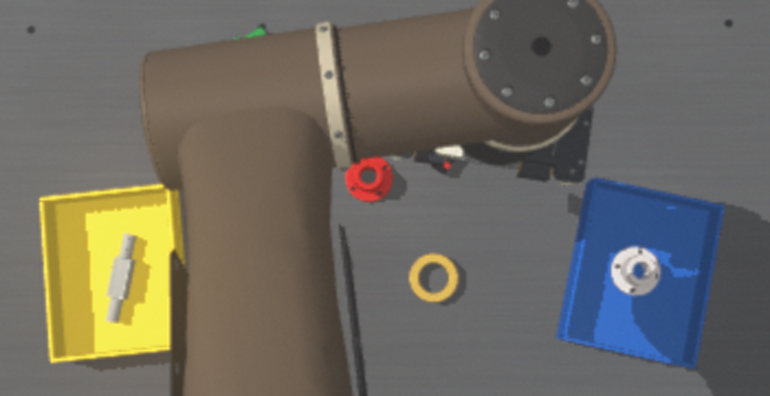

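View pics/s3.png

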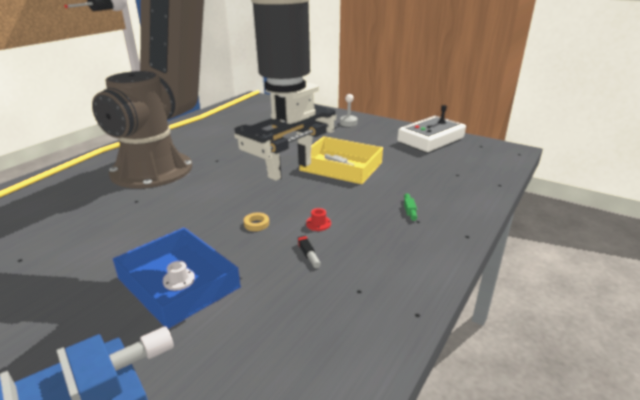

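The top view shows the spindle inside the yellow bin, near crop (122,278), and the bushing standing in the blue bin, near crop (636,270). In the scene view the ring at (256,222) and the gauge at (309,252) are where they started. The gripper is clear of everything at about 0.2 m, so I hand in.

```bash
python3 -m jog '[[0,0,0,0,0,0],[0,0,0,0,0,0],[0,0,0,0,0,0]]'; python3 -c "
from station import workorder;print(workorder.job_done())"
```

```text
t: 13.1
eef_pos: [0.5952, -0.1146, 0.1953]
ee_rot: [-3.125, 0.004, -1.735]
force: [0.7, -0.6, -0.9]
width: 0.0658
the job is handed in; nothing more can be done
None
```

I put the spindle into the yellow bin and the aluminium bushing into the blue bin. Each was lowered to about the bin floor before I let go, and I handed the job in at about 13 s of the 51 s allowed.

The final pictures show the spindle lying in the yellow bin and the bushing standing in the blue bin. The brass ring and the plug gauge look unmoved in the scene view, though I judged this by eye and did not measure it. In the final top view the arm covered most of the gauge. The gripper was empty and clear at about 0.2 m, with tool force at noise level. No check failed or disagreed. The hand-in reports no verdict, so I don't know how the job was judged.

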